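# Push out one short cup

### The arm

A 7-joint arm with a two-finger parallel gripper is mounted at the origin on the work surface. World frame = base frame: x ahead of the robot, y to its left, z up, the work surface at z = 0. Lengths are in m, angles in rad, forces in N, time in s.
With the tool pointing down it reaches from about 0.425 to 0.95 m from the base axis. Payload 4.7 kg.
Tool frame: the origin (TCP) lies at the very end of the fingers, on their centre line; the grasp point (between the pads) lies 19 mm behind it (env.grasp_offset is the distance from the TCP to the grasp point, in m); z points along the fingers, y is the direction in which the jaws open and shut (so a half turn about z gives the same grasp; the last joint's range is limited). The gripper opens to 85 mm and grips with 20 to 120 N. Pads are 22 mm wide; open, the fingers measure 114 mm over their backs; the gripper's body (76 mm by 85 mm) begins 54 mm behind the grasp point. The pads swing forward as they close: fully open they stand 13 mm farther back than shut.
Start: joints at [-1.219, 0.469, -0.049, 1.532, 0.024, 1.141, -0.082], TCP at [0.251, 0.627, 0.231] pointing down, gripper open.
Joint ranges: [-2.59, 2.59], [-0.33, 1.99], [-1.39, 1.29], [0.1, 2.45], [-1.04, 4.18], [0.21, 1.99], [-2.66, 2.66]. Speed limits (rad/s): [2.57, 2.57, 3.14, 3.14, 3.14, 3.14, 3.14].

### API

Orientations are given as a unit quaternion [w, x, y, z].
In Python, from station import env gives the robot as it stands.
- The arm moves only by the tool servo_tool, never from a script. Its argument "moves" is a list of rows, each a list of 4 numbers: the shift along the tool's x, y, z in mm, then the turn about the tool's z in rad. A call has 1 to 5 rows; each row shifts and turns the commanded pose from where the row before left it, along the tool's axes as they then stand; what a row does not reach is not made up. A row lasts 1/12 s, in which the tool goes at most 41.7 mm and 7.16 degrees, less where a joint would pass 70% of its speed; a pose out of reach is approached as far as the arm can. A call with a gripper value outside its range is refused whole. "hand" is the finger opening in mm, from 0 to 85.4, set as the call begins (left out, the last holds). The fingers move at their own pace and stop on an object; "newtons" is the grip in N (left out, the last holds). Time passes only in rows, so rows that do not move let the fingers close. It gives the time, the measured TCP pose, the force and the opening at its end, in the units of the state.
- env.get_obs(): the state, without advancing time (a new reading comes with each control period).
- env.get_image(name): name is "side" or "top" or "wrist"; returns a dict with "img" (400x640x3 uint8, red, green, blue), "z_map" (400x640 float32, m along the optical axis (not along the pixel's ray), 0 where there is no reading), "fx", "fy", "cx", "cy" (pixels), "cam_to_world" (4x4, takes a point from camera to world coordinates); the wrist camera has in their place "T_tool_cam" (4x4, takes a point from camera to tool coordinates, whose origin is the TCP and whose axes are the flange's). Camera axes: x right, y down, z forward; pixel columns grow to the right and rows downward; lengths in m; the calibration is good to about 2 mm. A picture is of the moment at which its call begins: read the wrist's pose just before it.
- env.sign_off(): hands the job in, once; it reports no verdict.
Trained networks look in a picture, given as the dict that the camera call returned (one of the last four; its "shot" number tells which), for a name from the list of things; names that differ only in an ending like _2 or _b are one class to them, and where a whole thing is asked for, a point or a joint stands for the part that bears it (a point fixed in the world has none). Each returns a list of dicts, best first, with "conf" (0 to 1); they miss things now and then, are a little off and sometimes report something else, mostly with a low value. They report only what shows in the picture. A call takes as long as a camera call.
- env.outline_of(thing, picture): "region" (400x640 bool, what is visible of it).
- env.pinpoint(thing, picture): "location" ([x, y, z] in m, in world coordinates, good to about 4 mm: a listed point, or the origin of a listed thing).
The state is a dict: "t": time; "joints": joint angles; "dq": joint speeds; "tau": joint torques, N m; "ee_pos": TCP position; "ee_rot": TCP orientation; "contact_force": force on the tool from outside, world axes, zero at the start; "moment": the same for the moment, N m; "grip_width": finger opening in m.
Only numpy, scipy, OpenCV 4.12 (cv2) and the standard library are available. Lean on these libraries where they do the work, as an engineer would, in place of code of your own. Each camera call takes 0.05 s, during which the arm holds its last target.

### The job

Someone wants a small coffee: with the fingertips, gently press the dispenser key behind the shortest glass cup all the way down, so that this cup is pushed out onto the landing shelf and stands there, then let the key come back up and draw the hand away. Press no other key, do not touch any cup with the hand, and leave the other cups, the jebena, the grinder and the tin where they stand.

Things in the scene. Friction and masses are not known exactly. Their poses are not given: they have to be found in the camera images.
- dispenser: Three-bay dispenser, wood and clear acrylic, 214 mm wide, fixed. Origin: middle of the row of bays, on the counter; +x: serving side, away from the robot; z up. Bays at y = +70 (left), 0 (middle), -70 mm (right) hold one cup each near x = 0, on a deck 15 mm high, between clear walls 65 mm high ending at x = 18 mm. Block with the keys: x = -116 to -60 mm, 50 mm high.
- landing (a point): Centre of the open landing shelf in front of the bays, on its deck, 65 mm from the dispenser's origin towards +x and 15 mm above the counter. The shelf runs from x = 18 to 116 mm of the dispenser, with a clear lip 29 mm above the counter at its far edge.
- cup_short: The shortest glass cup: straight-sided, 54 mm across, 38 mm tall, about 80 g. Origin: centre of its underside. It may stand in any of the three bays.
- cup_waisted: Middle glass cup, narrow-waisted (54 mm across the belly, 62 mm tall). Origin: centre of its underside. Stands in another bay.
- cup_tall: Tall straight glass, 54 mm across, 85 mm tall. Origin: centre of its underside. Stands in another bay.
- jebena: Clay coffee pot, round belly 132 mm across, slim neck, spout and handle, 238 mm tall. Loose. Origin: centre of its underside. Stands on the dispenser's right (-y) side, beyond the grinder.
- grinder: Steel hand grinder, 58 mm across, 208 mm tall with its crank, which reaches out 113 mm along its +x and ends in a wooden handle. Loose. Origin: centre of its underside. Stands on the dispenser's right (-y) side.
- tin: Round metal tin with a clip-on lid, 95 mm across (101 over the clips), 78 mm tall. Loose. Origin: centre of its underside. Stands on the dispenser's left (+y) side.
- key_left (a joint): Travel of the left bay's key: 0 up, 0.020 m fully down. Sprung: 1 N to start, 3 to 6 N fully down, where it stops; beyond 10 N the cap sinks on a buffer spring (1.5 N/mm, 10 mm more); rises when let go. It drives a clear plate behind its bay's cup, 3 mm forward per mm of key; after 2 mm it meets the cup and shoves it straight out, 54 mm in a full press. The plate returns with the key; the cup stays.
- key_left_top (a point): Centre of the top face of the left bay's key: a flat square steel cap 36 mm wide, 10 mm thick, 90 mm above the counter at rest, 90 mm behind (-x of) the bay's centre. Its axes are the dispenser's; it is pressed straight down. Neighbouring caps are 70 mm away, centre to centre.
- key_middle (a joint): Travel of the middle bay's key: 0 up, 0.020 m fully down. Sprung: 1 N to start, 3 to 6 N fully down, where it stops; beyond 10 N the cap sinks on a buffer spring (1.5 N/mm, 10 mm more); rises when let go. It drives a clear plate behind its bay's cup, 3 mm forward per mm of key; after 2 mm it meets the cup and shoves it straight out, 54 mm in a full press. The plate returns with the key; the cup stays.
- key_middle_top (a point): Centre of the top face of the middle bay's key: a flat square steel cap 36 mm wide, 10 mm thick, 90 mm above the counter at rest, 90 mm behind (-x of) the bay's centre. Its axes are the dispenser's; it is pressed straight down. Neighbouring caps are 70 mm away, centre to centre.
- key_right (a joint): Travel of the right bay's key: 0 up, 0.020 m fully down. Sprung: 1 N to start, 3 to 6 N fully down, where it stops; beyond 10 N the cap sinks on a buffer spring (1.5 N/mm, 10 mm more); rises when let go. It drives a clear plate behind its bay's cup, 3 mm forward per mm of key; after 2 mm it meets the cup and shoves it straight out, 54 mm in a full press. The plate returns with the key; the cup stays.
- key_right_top (a point): Centre of the top face of the right bay's key: a flat square steel cap 36 mm wide, 10 mm thick, 90 mm above the counter at rest, 90 mm behind (-x of) the bay's centre. Its axes are the dispenser's; it is pressed straight down. Neighbouring caps are 70 mm away, centre to centre.

How it is judged:
By the outcome, as a careful person would: the job done as asked, in the order asked, and still so for the second after the job is handed in, with the robot touching nothing.
It also fails if it takes over 38 s, if anything falls off the work surface, if the arm or the gripper's body presses on something with over 40 N, if the wrist force passes 120 N, or if a joint passes its speed limit or range.

## Working session

There is one attempt and no reset: what is moved stays moved. The work goes in short steps, Python scripts to look and compute and a tool call to move; the robot and the scene stay as the last step left them, time stands still between calls to the robot, and variables do not carry over. Pictures are saved under pics/ and viewed, and the job is handed in when it is done.

Besides the shell and the picture viewer there is one more tool, called after "Emit:" as name(argument=value, ...), one argument or row to a line, values as JSON. servo_tool: Moves the arm, as the interface text tells. Its arguments: {"type":"object","properties":{"moves":{"type":"array"},"hand":{"type":"number"},"newtons":{"type":"number"}},"required":["moves"]}

```bash
mkdir -p pics
python3 - <<'E'
from station import env
import cv2,numpy as np
o=env.get_obs();print(o['t'],o['ee_pos'],o['ee_rot'],o['grip_width'],o['contact_force'])
for n in ['side','top']:
    p=env.get_image(n);cv2.imwrite(f'pics/{n}0.png',p['img'][:,:,::-1])
    print(n,np.round(p['cam_to_world'],3).tolist(),p['fx'])
    for t in ['dispenser','landing','cup_short','cup_waisted','cup_tall','key_left_top','key_middle_top','key_right_top','jebena','grinder','tin']:
        print(t,[(np.round(d['location'],4).tolist(),round(float(d['conf']),2)) for d in env.pinpoint(t,p)[:3]])
print(env.get_obs()['t'])
E
```

```text
0.0 [0.25061447 0.62612359 0.23024228] [-1.54931123e-04  1.89197910e-01  9.81938487e-01 -9.66245494e-04] 0.08575550265737882 [-0.63578116  0.13261001  0.12287151]
side [[0.683, -0.55, 0.481, 0.094], [-0.73, -0.526, 0.437, -0.493], [0.013, -0.649, -0.76, 0.891], [0.0, 0.0, 0.0, 1.0]] 383.70182185481514
dispenser [([0.5907, 0.0269, 0.003], 0.96)]
landing [([0.6597, 0.0272, 0.0153], 0.72)]
cup_short [([0.5989, 0.0956, 0.0106], 0.59)]
cup_waisted [([0.5914, -0.048, 0.0092], 0.84)]
cup_tall [([0.5933, 0.0288, 0.0153], 0.79)]
key_left_top [([0.5906, -0.0437, 0.0092], 0.66), ([0.5033, 0.0942, 0.089], 0.43)]
key_middle_top [([0.5034, 0.0268, 0.0905], 0.71), ([0.6544, 0.0316, 0.016], 0.41)]
key_right_top [([0.5001, -0.0439, 0.0909], 0.72)]
jebena [([0.5788, -0.3182, -0.0034], 0.94)]
grinder [([0.6295, -0.1691, 0.0005], 0.65), ([0.6548, 0.0304, 0.0151], 0.65)]
tin [([0.599, 0.0972, 0.0112], 0.65), ([0.5652, 0.2417, -0.0012], 0.58)]
top [[0.005, -0.991, 0.133, 0.462], [-1.0, -0.002, 0.024, -0.029], [-0.023, -0.134, -0.991, 1.197], [0.0, 0.0, 0.0, 1.0]] 512.4812704781046
dispenser [([0.5928, 0.0271, -0.0026], 0.96), ([0.5967, 0.0297, 0.0149], 0.25)]
landing [([0.6571, 0.0275, 0.0077], 0.8)]
cup_short [([0.5948, 0.1024, 0.0148], 0.78), ([0.506, 0.0265, 0.0948], 0.4)]
cup_waisted [([0.5928, -0.043, 0.0106], 0.94)]
cup_tall [([0.5954, 0.0283, 0.0144], 0.85)]
key_left_top [([0.503, 0.1, 0.0925], 0.53)]
key_middle_top []
key_right_top [([0.5064, -0.0404, 0.0894], 0.66), ([0.6576, 0.0293, 0.0114], 0.57)]
jebena [([0.5815, -0.3256, 0.0018], 0.57)]
grinder [([0.6264, -0.1719, -0.0004], 0.68)]
tin [([0.566, 0.2425, -0.003], 0.65), ([0.5952, -0.0413, 0.0136], 0.49)]
1.2
```

View pics/side0.png

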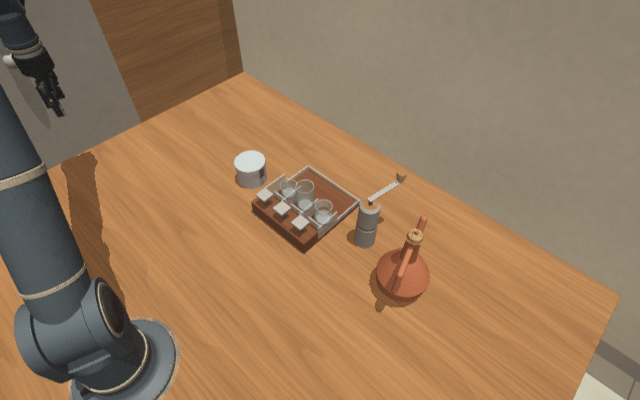

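View pics/top0.png

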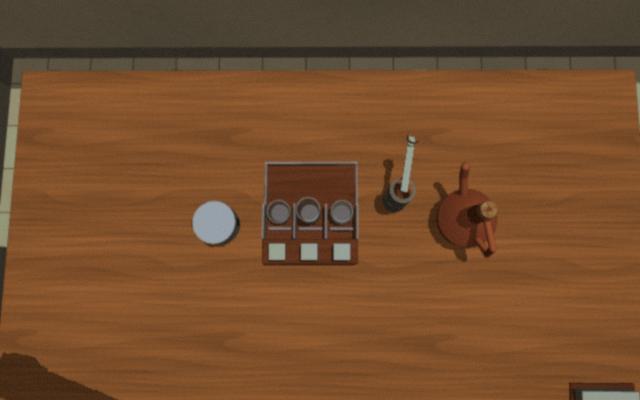

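The side view shows the cups at about (288,188), (305,193) and (323,210), and the top view shows the key caps at about (277,252), (309,252) and (342,252). I'll zoom in and measure the caps and cup heights.

Run:
```python
from station import env
import cv2,numpy as np
out=[]
for n,(r0,r1,c0,c1) in {'side':(155,255,240,370),'top':(150,275,250,370)}.items():
    p=env.get_image(n);im=p['img']
    c=cv2.resize(im[r0:r1,c0:c1],None,fx=6 if n=='side' else 4,fy=6 if n=='side' else 4,interpolation=cv2.INTER_CUBIC)
    cv2.imwrite(f'pics/{n}z.png',c[:600,:800,::-1])
    z=p['z_map'];v,u=np.mgrid[:400,:640]
    P=np.stack([(u-p['cx'])/p['fx']*z,(v-p['cy'])/p['fy']*z,z,np.ones_like(z)],-1)@p['cam_to_world'].T
    m=(z>0)&(np.abs(P[...,2]-.09)<.008)&(P[...,0]>.46)&(P[...,0]<.55)&(np.abs(P[...,1]-.03)<.12)
    k,l,s,ce=cv2.connectedComponentsWithStats(m.astype(np.uint8))
    for i in range(1,k):
        if s[i,4]>15:
            Q=P[l==i][:,:3]; print(n,s[i,4],np.round(Q.mean(0),4),np.round((Q.min(0)+Q.max(0))/2,4),np.round(np.ptp(Q,axis=0),3), cv2.minAreaRect(Q[:,:2].astype(np.float32)*1000))
    for t in ['cup_short','cup_waisted','cup_tall']:
        r=env.outline_of(t,p)
        for d in r[:1]:
            g=d['region'];Q=P[g&(z>0)]; print(t,d['conf'],g.sum(),np.argwhere(g).mean(0).round(),np.round(np.percentile(Q[:,2],[5,50,95,99]),3))
```

```text
side 144 [0.501  0.0936 0.0886] [0.5017 0.0954 0.0873] [0.036 0.037 0.01 ] ((501.87786865234375, 95.28300476074219), (36.89714813232422, 36.17205047607422), 88.58052825927734)
side 160 [0.5009 0.0239 0.0885] [0.5019 0.0256 0.0875] [0.037 0.037 0.01 ] ((502.0119934082031, 25.830581665039062), (36.43635559082031, 37.16135787963867), 1.2388030290603638)
side 175 [ 0.5011 -0.0457  0.0885] [ 0.5026 -0.0442  0.0873] [0.036 0.038 0.01 ] ((502.56201171875, -44.18205642700195), (36.45425033569336, 38.32115936279297), 0.09859621524810791)
cup_short 0.68 195 [187. 287.] [0.019 0.037 0.052 0.054]
cup_waisted 0.77 347 [211. 322.] [0.027 0.055 0.076 0.078]
cup_tall 0.77 459 [194. 304.] [0.041 0.076 0.099 0.101]
top 276 [0.5027 0.0961 0.0892] [0.5027 0.0963 0.0885] [0.035 0.036 0.012] ((502.65789794921875, 96.31141662597656), (35.67438507080078, 34.89929962158203), 89.58097076416016)
top 285 [0.5028 0.026  0.0892] [0.503  0.0261 0.0885] [0.035 0.035 0.01 ] ((503.0189514160156, 26.13592529296875), (34.70691680908203, 34.824554443359375), 0.32434964179992676)
top 269 [ 0.5022 -0.0429  0.0896] [ 0.5022 -0.0429  0.0894] [0.032 0.035 0.011] ((502.19970703125, -42.87042236328125), (32.381378173828125, 34.50852966308594), 0.1392444521188736)
cup_short 0.66 461 [212. 279.] [0.017 0.023 0.054 0.055]
cup_waisted 0.76 467 [212. 342.] [0.018 0.04  0.077 0.079]
cup_tall 0.92 519 [210. 308.] [0.018 0.03  0.1   0.103]
```

```bash
ls pics
```

```text
side0.png
sidez.png
top0.png
topz.png
```

View pics/sidez.png

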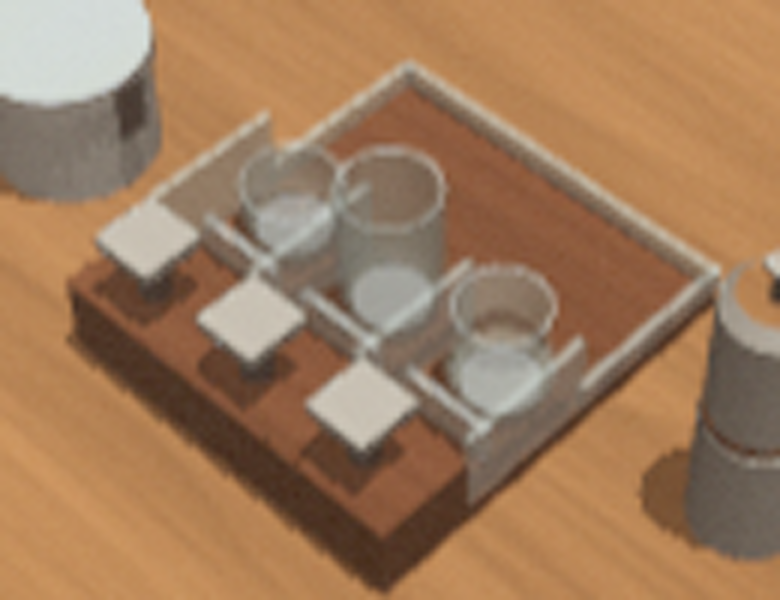

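View pics/topz.png

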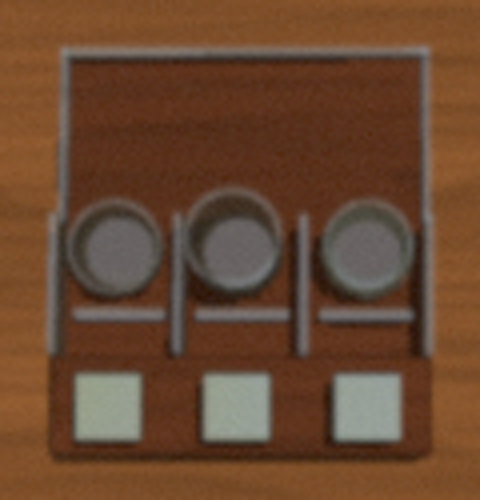

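The short cup is in the left bay: its rim is at 54 mm, against 78 and 101 mm for the others. The left key is at about (0.5025, 0.096, 0.09), and the dispenser's yaw is about 0. I'll square the tool to it and shut the fingers first.

Emit:
servo_tool(
  moves=[
    [0,0,0,-0.1],
    [0,0,0,-0.1],
    [0,0,0,-0.1],
    [0,0,0,-0.081],
    [0,0,0,0],
  ],
  hand=0,
  newtons=30,
)

```text
t: 2.02
ee_pos: [0.2509, 0.6267, 0.2313]
ee_rot: [-0.0, -0.001, 1.0, 0.0]
contact_force: [-0.6, -0.6, -0.2]
grip_width: 0.0256
```

Emit:
servo_tool(
  moves=[
    [-15,-30,0,0],
    [-15,-30,0,0],
    [-15,-30,0,0],
    [-15,-30,0,0],
    [-15,-30,0,0],
  ],
)

```text
t: 2.43
ee_pos: [0.3264, 0.4752, 0.2314]
ee_rot: [0.0, 0.001, 1.0, 0.0]
contact_force: [0.8, 0.5, 0.6]
grip_width: 0.0001
```

Emit:
servo_tool(
  moves=[
    [-15,-30,0,0],
    [-15,-30,0,0],
    [-15,-30,0,0],
    [-15,-30,0,0],
    [-15,-30,0,0],
  ],
)

```text
t: 2.85
ee_pos: [0.4015, 0.3252, 0.2316]
ee_rot: [0.0, 0.001, 1.0, 0.0]
contact_force: [0.8, 0.0, 0.0]
grip_width: 0.0001
```

Emit:
servo_tool(
  moves=[
    [-15,-30,0,0],
    [-15,-30,0,0],
    [-15,-30,0,0],
    [-15,-30,0,0],
    [-15,-30,0,0],
  ],
)

```text
t: 3.27
ee_pos: [0.4765, 0.1752, 0.2317]
ee_rot: [0.0, 0.001, 1.0, 0.0]
contact_force: [0.3, 0.1, 0.4]
grip_width: 0.0001
```

Emit:
servo_tool(
  moves=[
    [-9,-27,0,0],
    [-9,-26,0,0],
    [-8,-26,0,0],
    [0,0,30,0],
    [0,0,30,0],
  ],
)

```text
t: 3.68
ee_pos: [0.5043, 0.0958, 0.1726]
ee_rot: [0.003, 0.003, 1.0, 0.001]
contact_force: [-0.3, 0.2, -0.5]
grip_width: -0.0
```

Emit:
servo_tool(
  moves=[
    [0,0,20,0],
    [0,0,15,0],
    [0,0,10,0],
    [0,0,8,0],
    [0,0,0,0],
  ],
)

```text
t: 4.1
ee_pos: [0.5013, 0.0977, 0.1172]
ee_rot: [-0.001, 0.0, 1.0, -0.0]
contact_force: [0.3, -0.0, 0.4]
grip_width: -0.0002
```

```bash
cat > look.py <<'E'
from station import env
import cv2,sys
o=env.get_obs();print(o['t'],o['ee_pos'],o['contact_force'])
p=env.get_image('side')
cv2.imwrite(f'pics/s{sys.argv[1]}.png',cv2.resize(p['img'][135:255,230:380],None,fx=5,fy=5,interpolation=cv2.INTER_CUBIC)[:,:,::-1])
q=env.get_image('top')
cv2.imwrite(f'pics/t{sys.argv[1]}.png',cv2.resize(q['img'][140:280,180:380],None,fx=4,fy=4,interpolation=cv2.INTER_CUBIC)[:,:,::-1])
E
python3 look.py 1
```

```text
4.1 [0.50132026 0.09767629 0.11721952] [ 0.27781535 -0.00765567  0.42618318]
```

View pics/s1.png

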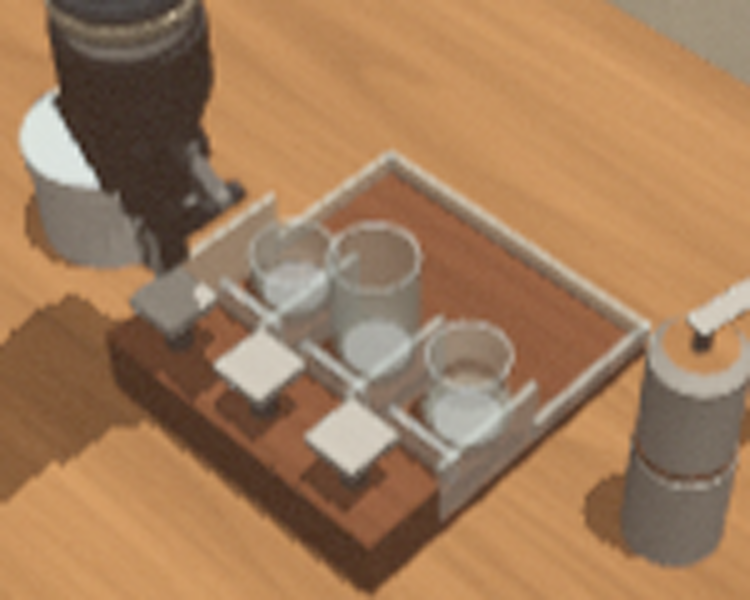

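The hand is above the left cap, at about (170,270) in the zoom. A dark part sticks out at about (220,190), so I'll check its height before pressing.

Run:
```python
from station import env
import numpy as np
p=env.get_image('side');z=p['z_map'];v,u=np.mgrid[:400,:640]
P=np.stack([(u-p['cx'])/p['fx']*z,(v-p['cy'])/p['fy']*z,z,np.ones_like(z)],-1)@p['cam_to_world'].T
for (U,V) in [(165,255),(178,240),(205,205),(215,180),(235,190),(200,160),(160,200),(180,225)]:
    print(U,V,np.round(P[135+V//5,230+U//5,:3],3))
```

```text
165 255 [0.494 0.084 0.138]
178 240 [0.49  0.067 0.165]
205 205 [0.492 0.04  0.209]
215 180 [0.503 0.044 0.217]
235 190 [0.509 0.037 0.209]
200 160 [0.502 0.052 0.225]
160 200 [0.495 0.081 0.182]
180 225 [0.49  0.061 0.181]
```

View pics/t1.png

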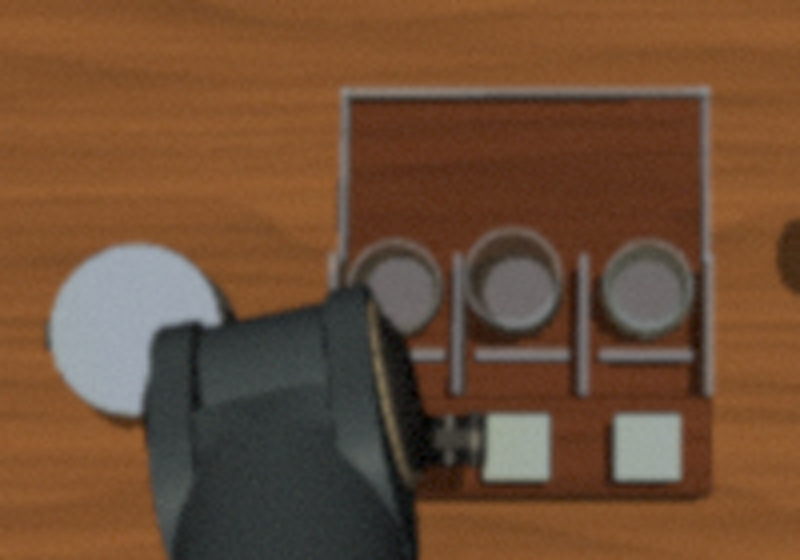

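That part is the gripper linkage, about 90 mm above the tip, so it clears everything. I'll descend to contact and then press slowly.

Emit:
servo_tool(
  moves=[
    [-1,-2,10,0],
    [0,0,8,0],
    [0,0,4,0],
    [0,0,2,0],
    [0,0,1,0],
  ],
)

```text
t: 4.67
ee_pos: [0.5026, 0.0956, 0.0927]
ee_rot: [-0.001, -0.0, 1.0, -0.0]
contact_force: [-0.5, -0.5, -0.4]
grip_width: -0.0002
```

Emit:
servo_tool(
  moves=[
    [0,0,1,0],
    [0,0,1,0],
    [0,0,1,0],
    [0,0,1,0],
    [0,0,1,0],
  ],
)

```text
t: 5.08
ee_pos: [0.5031, 0.0958, 0.0885]
ee_rot: [0.0, -0.0, 1.0, 0.0]
contact_force: [0.4, 0.7, 1.1]
grip_width: 0.0
```

Emit:
servo_tool(
  moves=[
    [0,0,1,0],
    [0,0,1,0],
    [0,0,1,0],
    [0,0,1,0],
    [0,0,1,0],
  ],
)

```text
t: 5.5
ee_pos: [0.5032, 0.0958, 0.0834]
ee_rot: [0.0, -0.0, 1.0, 0.0]
contact_force: [-0.6, -0.5, 3.5]
grip_width: -0.0001
```

Emit:
servo_tool(
  moves=[
    [0,0,1,0],
    [0,0,1,0],
    [0,0,1,0],
    [0,0,1,0],
    [0,0,1,0],
  ],
)

```text
t: 5.92
ee_pos: [0.5031, 0.0958, 0.0783]
ee_rot: [0.0, -0.0, 1.0, 0.0]
contact_force: [-0.7, 0.4, 3.0]
grip_width: 0.0001
```

Emit:
servo_tool(
  moves=[
    [0,0,1,0],
    [0,0,1,0],
    [0,0,1,0],
    [0,0,1,0],
    [0,0,1,0],
  ],
)

```text
t: 6.33
ee_pos: [0.5031, 0.0958, 0.0733]
ee_rot: [0.0, -0.0, 1.0, 0.0]
contact_force: [0.0, 0.2, 4.6]
grip_width: -0.0002
```

Emit:
servo_tool(
  moves=[
    [0,0,1,0],
    [0,0,0.5,0],
    [0,0,0.5,0],
    [0,0,0.5,0],
    [0,0,0,0],
  ],
)

```text
t: 6.75
ee_pos: [0.5031, 0.0958, 0.0708]
ee_rot: [0.0, -0.0, 1.0, 0.0]
contact_force: [1.1, 0.3, 2.8]
grip_width: -0.0003
```

Emit:
servo_tool(
  moves=[
    [0,0,0.5,0],
    [0,0,0.5,0],
    [0,0,0,0],
  ],
)

```text
t: 7.0
ee_pos: [0.5031, 0.0958, 0.07]
ee_rot: [0.0, -0.0, 1.0, 0.0]
contact_force: [-0.1, -0.3, 6.0]
grip_width: -0.0
```

Emit:
servo_tool(
  moves=[
    [0,0,0.5,0],
    [0,0,0,0],
  ],
)

```text
t: 7.17
ee_pos: [0.5032, 0.0958, 0.0698]
ee_rot: [0.0, -0.0, 1.0, 0.0]
contact_force: [-1.3, 0.2, 9.4]
grip_width: -0.0001
```

Emit:
servo_tool(
  moves=[
    [0,0,0.5,0],
    [0,0,0,0],
    [0,0,0,0],
  ],
)

```text
t: 7.42
ee_pos: [0.5032, 0.0958, 0.0695]
ee_rot: [0.0, -0.0, 1.0, 0.0]
contact_force: [-1.2, -0.9, 10.8]
grip_width: -0.0001
```

```bash
python3 look.py 2
```

```text
7.4167 [0.50318176 0.09581146 0.06953214] [-1.18453646 -0.92848132 10.7519148 ]
```

View pics/s2.png

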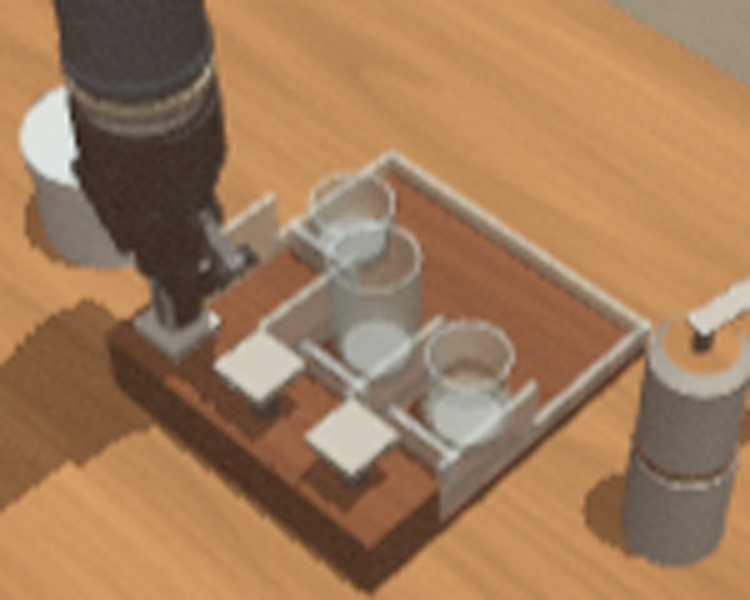

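View pics/t2.png

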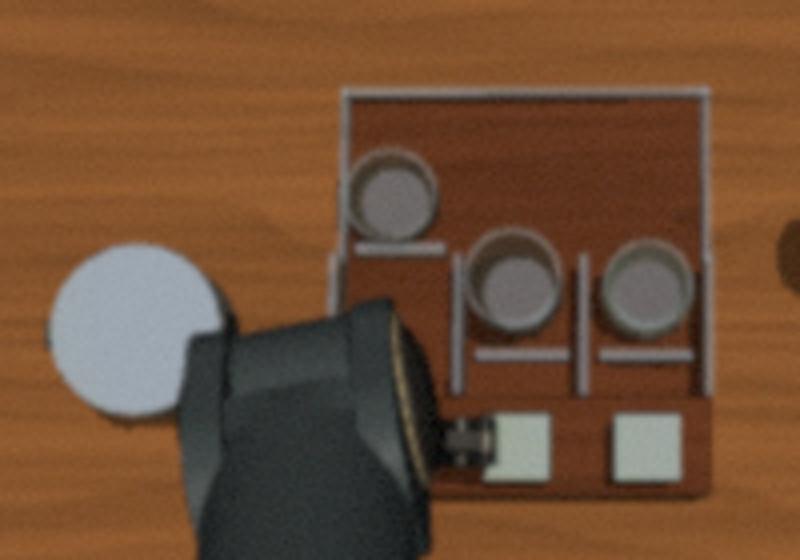

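The key is fully down, sitting on its stop at about 10 N. The short cup has been pushed out onto the shelf, at top zoom (393,195), with the plate behind it at (400,248). Now I'll let the key rise slowly.

Emit:
servo_tool(
  moves=[
    [0,0,-2,0],
    [0,0,-2,0],
    [0,0,-2,0],
    [0,0,-2,0],
    [0,0,-2,0],
  ],
)

```text
t: 7.93
ee_pos: [0.503, 0.0958, 0.0789]
ee_rot: [0.0, -0.0, 1.0, 0.0]
contact_force: [1.3, 0.9, 3.2]
grip_width: -0.0002
```

Emit:
servo_tool(
  moves=[
    [0,0,-2,0],
    [0,0,-2,0],
    [0,0,-2,0],
    [0,0,-2,0],
    [0,0,-2,0],
  ],
)

```text
t: 8.35
ee_pos: [0.5026, 0.0956, 0.0888]
ee_rot: [-0.0, -0.0, 1.0, -0.0]
contact_force: [0.7, 0.3, 1.2]
grip_width: -0.0002
```

Emit:
servo_tool(
  moves=[
    [0,0,-4,0],
    [0,0,-10,0],
    [0,0,-20,0],
    [0,0,-25,0],
    [0,0,-30,0],
  ],
)

```text
t: 8.77
ee_pos: [0.5013, 0.0953, 0.178]
ee_rot: [-0.002, -0.0, 1.0, -0.001]
contact_force: [-0.0, 0.3, 1.0]
grip_width: -0.0001
```

Emit:
servo_tool(
  moves=[
    [0,0,-30,0],
    [5,10,-20,0],
    [10,20,0,0],
    [15,30,0,0],
    [15,30,0,0],
  ],
)

```text
t: 9.18
ee_pos: [0.4574, 0.1857, 0.2289]
ee_rot: [0.0, 0.001, 1.0, 0.0]
contact_force: [-0.3, 0.8, -0.1]
grip_width: -0.0006
```

Emit:
servo_tool(
  moves=[
    [15,30,0,0],
    [15,30,0,0],
    [15,30,0,0],
    [15,30,0,0],
    [0,0,0,0],
  ],
)

```text
t: 9.6
ee_pos: [0.3934, 0.3121, 0.2284]
ee_rot: [-0.001, -0.006, 1.0, 0.002]
contact_force: [-0.8, -0.2, 0.2]
grip_width: 0.0
```

```bash
python3 look.py 3
python3 - <<'E'
from station import env
import numpy as np
for n in ['side','top']:
    p=env.get_image(n)
    for t in ['cup_short','cup_waisted','cup_tall','key_left_top','jebena','grinder','tin']:
        print(n,t,[(np.round(d['location'],3).tolist(),round(float(d['conf']),2)) for d in env.pinpoint(t,p)[:2]])
o=env.get_obs();print(o['t'],np.abs(o['dq']).max())
E
```

```text
9.6 [0.39343176 0.3120535  0.22840553] [-0.80290582 -0.20543868  0.22600524]
side cup_short [([0.651, 0.1, 0.012], 0.56)]
side cup_waisted [([0.59, -0.045, 0.011], 0.83)]
side cup_tall [([0.592, 0.025, 0.013], 0.55)]
side key_left_top [([0.503, 0.092, 0.089], 0.45)]
side jebena [([0.594, 0.026, 0.0], 0.32), ([0.593, -0.043, 0.009], 0.23)]
side grinder [([0.628, -0.168, 0.002], 0.58), ([0.593, 0.028, 0.012], 0.27)]
side tin [([0.503, 0.027, 0.088], 0.63), ([0.564, 0.243, 0.0], 0.55)]
top cup_short [([0.648, 0.104, 0.015], 0.57)]
top cup_waisted [([0.593, -0.042, 0.011], 0.64)]
top cup_tall [([0.595, 0.028, 0.013], 0.59)]
top key_left_top [([0.503, 0.095, 0.092], 0.65)]
top jebena [([0.582, -0.323, 0.0], 0.88)]
top grinder [([0.628, -0.17, 0.002], 0.83), ([0.505, 0.095, 0.09], 0.67)]
top tin [([0.568, 0.241, 0.003], 0.58), ([0.598, 0.028, 0.015], 0.3)]
10.5 0.001753777633448776
```

View pics/s3.png

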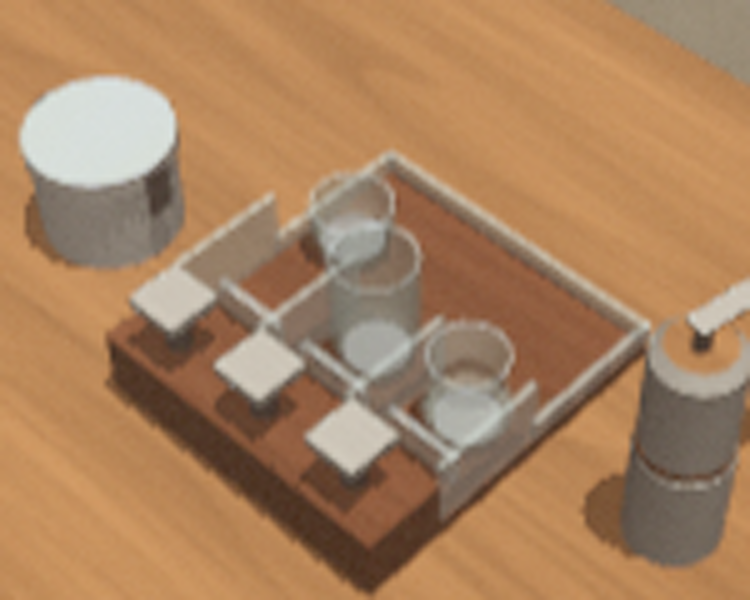

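View pics/t3.png

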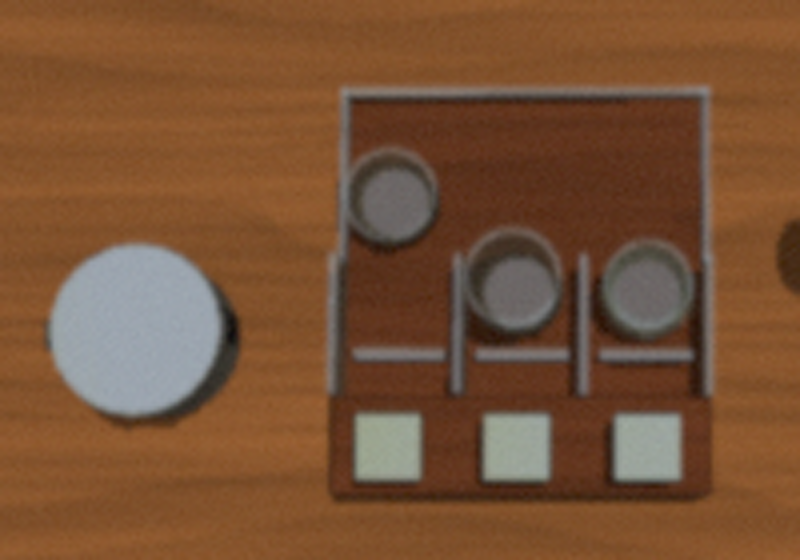

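The short cup stands upright on the shelf, at top zoom (393,195). The plate is back at (400,355), all three keys are up, and everything else is where it was.

```bash
python3 -c "
from station import env
print(env.sign_off())"
```

```text
the job is handed in; nothing more can be done
None
```

The shortest cup was in the left bay. I pressed the left key with the closed fingertips at about 12 mm/s, slower near the end, all the way to its stop: 20 mm down, with about 10.8 N on the wrist at the bottom. I then let the key come back up slowly and drew the hand away.

- **Short cup:** in the last pictures it stands upright on the landing shelf at about (0.650, 0.10), some 54 mm further out than before.
- **Keys and plate:** the left key and its plate are back at rest. I pressed no other key.
- **Everything else:** the other two cups, the jebena, the grinder and the tin are where they were, within measuring error. The side camera did not find the jebena in its last picture, but the top camera did with 0.88 confidence.
- **Time:** I handed the job in at about 10.5 s, with the robot touching nothing. It reported no verdict.

A few network hits were clearly wrong, such as a key mistaken for the tin. I went by the depth measurements and the pictures instead.

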